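# Index the seed carousel, rock it into gear and move the tall jar to the balance

## Robot

A 6-joint arm with a two-finger parallel gripper is mounted at the origin on the work surface. World frame = base frame: x ahead of the robot, y to its left, z up, the work surface at z = 0. Lengths are in m, angles in rad, forces in N, time in s.
With the tool pointing down it reaches from about 0.4 to 0.825 m from the base axis. Payload 7 kg.
Tool frame: the origin (TCP) lies on the centre line of the jaws, within the pads' length; the fingertips stand ahead of it and the grasp point (between the pads) lies 8 mm behind it (ctrl.finger_overhang is the z of the fingertips in the tool frame, in m); z points along the fingers, y is the direction in which the jaws open and shut (so a half turn about z gives the same grasp; the last joint's range is limited). The gripper opens to 88 mm and grips with 3 to 60 N. Pads are 19 mm wide; open, the fingers measure 130 mm over their backs; the gripper's body (78 mm by 193 mm) begins 47 mm behind the grasp point.
Start: joints at [1.435, 0.359, 0.012, 0, -1.224, -0.288], TCP at [0.278, 0.615, 0.203] pointing down, gripper open.
Joint ranges: [-3.07, 3.07], [-1.43, 2.12], [-1.02, 1.25], [-3.03, 1.67], [-3.05, -0], [-3.03, 3.03]. Speed limits (rad/s): [2.39, 2.39, 3.01, 3.14, 3.14, 3.14].

## Interface

Orientations are given as a 3x3 rotation matrix whose columns are the frame's x, y, z axes.
In Python, from rig import ctrl, jaws, planner, read_camera, calibration, order, readout gives the robot as it stands. Calls block until the motion is done:
- ctrl.move_pose(position, orientation): joint-space move of the TCP to a pose.
- ctrl.move_straight(position, orientation=None, feed=0.15, stop_force=None): straight line of the TCP; orientation=None keeps the orientation; feed is the mean speed in m/s. With stop_force (N) it stops when the force on the tool has changed by that much, and returns True; else False.
- ctrl.set_joints(angles): joint-space move.
- jaws.release() and jaws.close(): open the fingers fully, or close them until they stop; the grip force is fixed at half the most.
- ctrl.hold(seconds).
- planner.inverse_kinematics(position, orientation): joint angles nearest the present ones, or None.
- read_camera(name): name is "side" or "top"; returns (picture, depth): 480x640x3 uint8, red, green, blue; 480x640 float32, m along the optical axis (not along the pixel's ray), 0 where there is no reading.
- calibration(name): a dict with "camera_matrix" (3x3 intrinsics, pixels), "origin" and "attitude" of the camera in the world. Camera axes: x right, y down, z forward; pixel columns grow to the right and rows downward; lengths in m; the calibration is good to about 2 mm. A picture is of the moment at which its call begins. calibration takes no time and is no camera call.
A pose or a line that the arm cannot do raises ctrl.IKError and nothing moves.
- order.job_done(): hands the job in, once; it reports no verdict.
Readings, each from a call of its own:
- readout.current_clock(): time.
- readout.current_q(): joint angles.
- readout.current_joint_velocities(): joint speeds.
- readout.current_effort(): joint torques, N m.
- readout.current_ee_pos(): TCP position.
- readout.current_tool_rot(): TCP orientation.
- readout.current_ft_force(): force on the tool from outside, world axes, zero at the start.
- readout.current_moment(): the same for the moment, N m.
- readout.current_gripper_width(): opening from 0.0 (shut) to 1.0 (fully open).
Only numpy, scipy, OpenCV 4.12 (cv2) and the standard library are available. Lean on these libraries where they do the work, as an engineer would, in place of code of your own. Each camera call takes 0.05 s, during which the arm holds its last target. There are 200 camera calls.

## Task

Turn the sample carousel by its crank peg until the bay with the tall round lidded jar faces the pointer, throw the gear lever over onto the toothed rim and rock the carousel by the crank until the lever's tooth drops fully into mesh there. Then lift that jar out and stand it on the balance pan, leaving the lever in mesh, the other samples in their bays and everything else on the bench where it is.

Things in the scene. Friction and masses are not known exactly. Their poses are not given: they have to be found in the camera images.
- spindle (a point): The carousel's vertical axis at deck height, 75 mm over the bench. The carousel, an aluminium disc of 126 mm radius, turns either way without stops and stays where it is left. Six bays, 60 degrees apart, centred 100 mm from the axis, hold one sample each between four 10 mm high pins (2 mm play). A 40 mm wide hub carries the crank arm (150 to 160 mm high).
- base: Round grey base of 150 mm radius, 30 mm high, under the carousel; origin on the spindle at bench height. Above it the carousel's edge has 24 square steel teeth, 15 degrees apart, tips 140 mm from the spindle, 48 to 68 mm high, gaps 17 mm wide. How the gaps lie with respect to the bays is not known.
- front_mark (a point): Point 100 mm from the spindle at deck height (75 mm), where a bay's centre is when it faces the pointer. The pointer is a small steel diamond on the base's rim, 50 mm high, 162 mm from the spindle in the same direction, on the robot's side (roughly -x). The teeth allow a mesh within 8 degrees of exact; 15 degrees off still counts as facing.
- crank_peg (a point): Upright round steel crank peg, 14 mm across, that turns the carousel: centre of its grip, 186 mm over the bench. It stands from 160 mm (top of the crank arm) to 206 mm, 40 mm from the spindle, midway in angle between two bays. Nothing else on the carousel is above 160 mm. Turning takes about 5 N here. Push it, or hold it and lead it round the spindle.
- gear_lever (a joint): Lean of the gear lever from upright, rad, towards the spindle: -0.20 parked, leaning out (start); about 0.12 when its tooth rests on a rim tooth; 0.35 home in a gap, in mesh (carousel then locked, about 1 degree of play each way). Top-heavy: past upright it falls inward by its own weight, its tooth presses on the rim with 1 to 3 N and drops in by itself when a gap comes by.
- gear_knob (a point): Centre of the 32 mm steel ball on the gear lever, a 10 mm rod pivoted 10 mm over the bench, 175 mm from the spindle, at the carousel's right (-y) between two cheeks. The ball is 180 mm from the pivot and swings in the vertical plane through the spindle: parked 211 mm from the spindle and 186 mm high, in mesh 113 mm from it and 179 mm high. Pushing it over takes under 2 N.
- jar_center (a point): Centre (half-way up) of the tall round jar: glass with steel lid, 44 mm across and 65 mm tall, straight-sided, about 160 g, the only tall round one on the carousel. Standing in its bay its centre is 107.5 mm over the bench. z axis up along the jar.
- square_bottle: Square bottle on the carousel, 38 x 38 mm and as tall as the jar (65 mm), with a round steel lid; origin at the centre of its underside. To be left in its bay.
- pan_center (a point): Centre of the top face of the balance's round steel pan, 62 mm over the bench; the pan is 116 mm across, on a white balance of 170 x 200 mm, 50 mm high, left of the carousel.
- dish_a: Glass dish of seeds, 90 mm across, 16 mm high (seeds to 22 mm), on the bench; bystander. Origin under its centre.
- dish_b: Another such dish; bystander.
- dish_c: Another such dish; bystander.
- forceps: Steel forceps lying on the bench, 110 mm long, 9 mm high; bystander.
- scoop: Small spoon lying on the bench, right; bystander.
- brush: Small brush lying on the bench, left of the balance; bystander.
- loupe: Hand lens lying on the bench behind the carousel, 64 mm across with a 90 mm handle, 16 mm high; bystander.
- bottle: Amber bottle standing behind the balance, 60 mm across, 130 mm high; bystander.
- low_pot0: Low round pot of seeds on the carousel, 44 mm across, 30 mm tall; origin at the centre of its underside. To be left in its bay.
- low_pot1: Low round pot of seeds on the carousel, 44 mm across, 36 mm tall; origin at the centre of its underside. To be left in its bay.
- low_pot2: Low round pot of seeds on the carousel, 44 mm across, 36 mm tall; origin at the centre of its underside. To be left in its bay.
- low_pot3: Low round pot of seeds on the carousel, 44 mm across, 30 mm tall; origin at the centre of its underside. To be left in its bay.
There are look-alikes about, which are no part of the job. Leave any blue look-alike of the low_pot1 alone.

How it is judged:
On the way:
1. with the jar standing in its bay and that bay facing the pointer, the lever is fully home in mesh (value of joint gear_lever above 0.28 rad and horizontal distance between jar_center and front_mark below 0.03 m and height (world z) of jar_center between 0.1 and 0.112 m), for 0.3 s.
At the end, for the whole second after the job is handed in: The jar stands upright and at rest, wholly on the pan (axis within 36 mm of its centre); the lever is in mesh (over 0.28 rad); the emptied bay faces the pointer (no other sample within 70 mm of the front mark); the other five samples stand upright in their bays (horizontal distance between jar_center and pan_center below 0.036 m and z of jar_center in the frame of pan_center between 0.028 and 0.037 m and angle between each of jar_center, square_bottle, low_pot0, low_pot1, low_pot2, low_pot3's own z axis and vertical below 0.1 rad and linear speed of jar below 0.02 m/s and value of joint gear_lever above 0.28 rad and horizontal distance between each of square_bottle, low_pot0, low_pot1, low_pot2, low_pot3 and front_mark above 0.07 m and horizontal distance between square_bottle and spindle between 0.092 and 0.108 m and height (world z) of each of square_bottle, low_pot0, low_pot1, low_pot2, low_pot3 below 0.08 m and horizontal distance between low_pot0 and spindle between 0.092 and 0.108 m and horizontal distance between low_pot1 and spindle between 0.092 and 0.108 m and horizontal distance between low_pot2 and spindle between 0.092 and 0.108 m and horizontal distance between low_pot3 and spindle between 0.092 and 0.108 m); the robot touches nothing.
It fails at once if a bystander on the bench is shifted by more than 30 mm (distance of any of dish_a, dish_b, dish_c, forceps, scoop, brush, loupe, bottle from where it was at the start of the episode above 0.03 m).
It fails at once if another sample on the carousel is tipped or lifted out of its bay (angle between any of square_bottle, low_pot0, low_pot1, low_pot2, low_pot3's own z axis and vertical above 0.35 rad or height (world z) of any of square_bottle, low_pot0, low_pot1, low_pot2, low_pot3 above 0.092 m or height (world z) of any of square_bottle, low_pot0, low_pot1, low_pot2, low_pot3 below 0.065 m).
It also fails if it takes over 72 s, if anything falls off the work surface, if the arm or the gripper's body presses on something with over 40 N, if the wrist force passes 120 N, or if a joint passes its speed limit or range.

## Working session

There is one attempt and no reset: what is moved stays moved. The work goes in short steps, each a Python script; the robot and the scene stay as the last script left them, time stands still between calls to the robot, and variables do not carry over. Pictures are saved under pics/ and viewed, about 8 in all and at most 12, crops included, and the job is handed in when it is done.

```bash
ls; mkdir -p pics
python3 - <<'E'
from rig import *
import cv2,numpy as np
ims=[]
for n in("top","side"):
    p,d=read_camera(n);np.save(f"pics/{n}_d0.npy",d);cv2.imwrite(f"pics/{n}0.png",p[:,:,::-1]);c=calibration(n)
    print(n,{k:np.round(v,4).tolist() for k,v in c.items()})
print(readout.current_clock(),ctrl.finger_overhang)
E
```

```text
pics
top {'camera_matrix': [[541.1222, 0.0, 316.8569], [0.0, 541.1222, 245.7349], [0.0, 0.0, 1.0]], 'origin': [0.3605, 0.0289, 1.4425], 'attitude': [[-0.0007, -0.9926, 0.1216], [-0.9999, 0.0024, 0.014], [-0.0142, -0.1216, -0.9925]]}
side {'camera_matrix': [[571.2795, 0.0, 316.785], [0.0, 571.2795, 248.5175], [0.0, 0.0, 1.0]], 'origin': [0.3425, -1.0748, 0.9389], 'attitude': [[0.9851, -0.0912, 0.1458], [-0.1718, -0.5599, 0.8106], [0.0077, -0.8236, -0.5672]]}
0.1 0.011
```

View pics/top0.png

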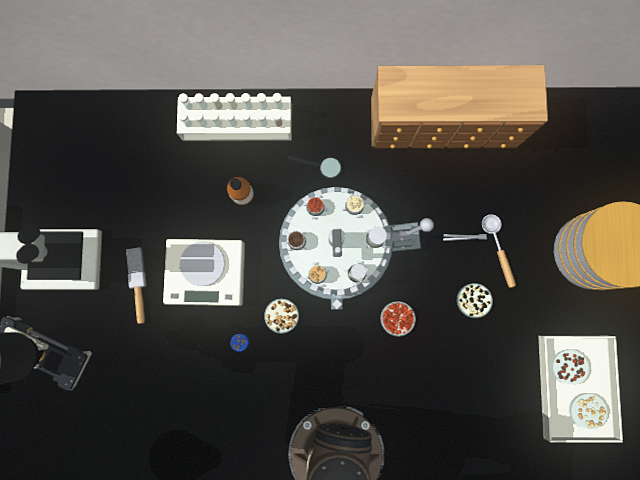

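View pics/side0.png

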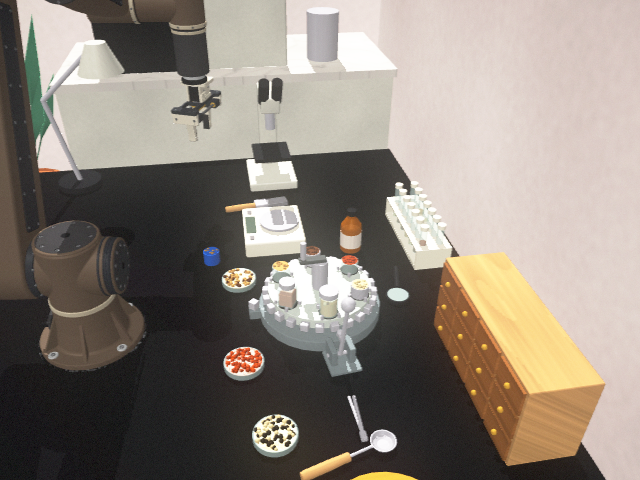

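The top view shows the carousel around (336,242), the pointer at (336,303), the lever ball at (426,225) and the pan at (203,264). The tall samples are at about (376,237) and (357,272). I'll zoom in on these.

Run:
```python
import cv2,numpy as np
a=cv2.imread('pics/top0.png')[180:315,270:450];b=cv2.imread('pics/side0.png')[235:380,240:400]
a=cv2.resize(a,(400*180//135,400),interpolation=cv2.INTER_CUBIC)
b=cv2.resize(b,None,fx=400/145,fy=400/145,interpolation=cv2.INTER_CUBIC)[:, :266+0 or None]
b=cv2.resize(cv2.imread('pics/side0.png')[240:380,245:395],(640,597),interpolation=cv2.INTER_CUBIC)
cv2.imwrite('pics/ca.png',cv2.resize(a,(800,600)));cv2.imwrite('pics/cb.png',b)
```

```text
(no output)
```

View pics/ca.png

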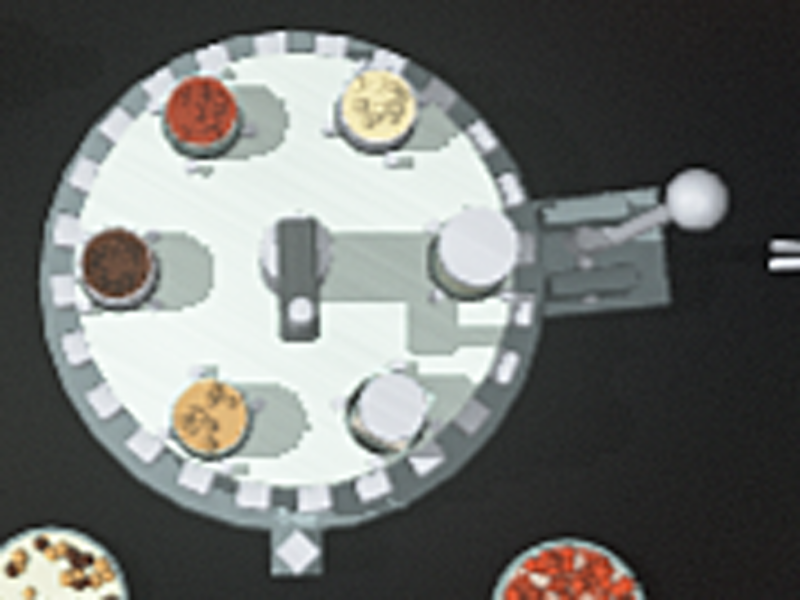

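View pics/cb.png

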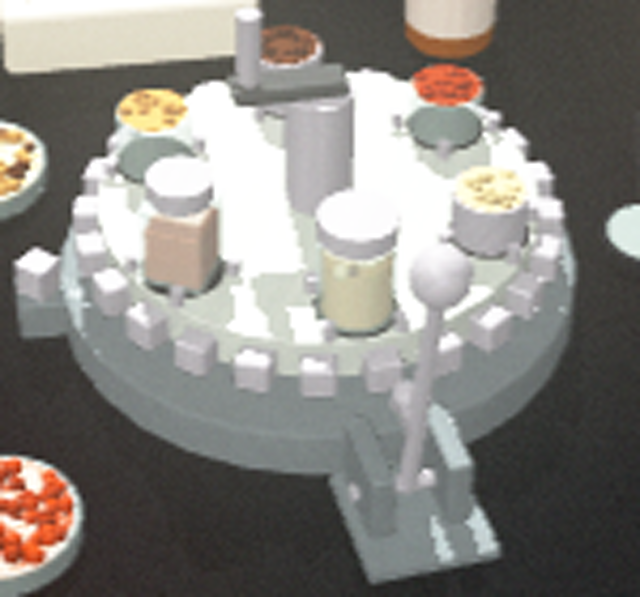

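The jar is at crop (478,240), on the right (-y) side. The square bottle is at (393,402), one bay from it towards the pointer. The peg points at the pointer side, at (300,308). Next I triangulate from the two views.

```bash
cat > util.py <<'E'
import numpy as np,cv2
from rig import *
from scipy.optimize import least_squares
def ray(n,uv):
    c=calibration(n);K=np.array(c["camera_matrix"]);R=np.array(c["attitude"])
    d=R@np.linalg.solve(K,[uv[0],uv[1],1]);return np.array(c["origin"]),d
def tri(a,b):
    o1,d1=ray("top",a);o2,d2=ray("side",b)
    s=np.linalg.lstsq(np.c_[d1,-d2],o2-o1,rcond=None)[0]
    p,q=o1+s[0]*d1,o2+s[1]*d2
    return (p+q)/2,np.linalg.norm(p-q)
def plane(n,uv,z):
    o,d=ray(n,uv);return o+d*(z-o[2])/d[2]
T=lambda u,v:(270+(u+.5)/4.4444-.5,180+(v+.5)/4.4444-.5)
S=lambda u,v:(245+(u+.5)/4.2667-.5,240+(v+.5)/4.2643-.5)
E
python3 - <<'E'
from util import *
np.set_printoptions(precision=4,suppress=True)
P=dict(red=(T(202,112),S(447,83),.111),cream=(T(378,107),S(492,187),.105),jar=(T(478,240),S(358,218),.140),sq=(T(393,402),S(180,178),.140),tan=(T(211,413),S(152,110),.105),brown=(T(117,262),S(287,45),.111),
peg=(T(300,308),S(250,15),.206),knob=(T(697,200),S(441,276),.186),ptr=(T(297,551),S(38,272),.05),pan=((203,264),(279,218),.062))
Q={}
for k,(a,b,z) in P.items():
    p,e=tri(a,b);Q[k]=p;print(k,p,round(e,4),"top@z",plane("top",a,z)[:2],"side@z",plane("side",b,z)[:2])
for nm in("tri","plane"):
    names=["red","cream","jar","sq","tan","brown"]
    X=np.array([Q[k][:2] if nm=="tri" else (plane("top",P[k][0],P[k][2])[:2]+plane("side",P[k][1],P[k][2])[:2])/2 for k in names])
    # order ccw seen from above: 
    off=np.array([1,0,-1,-2,-4,-5])*np.pi/3
    f=lambda v:(np.c_[v[0]+.1*np.cos(v[2]+off),v[1]+.1*np.sin(v[2]+off)]-X).ravel()
    r=least_squares(f,[.66,0,0]);print(nm,r.x,np.degrees(r.x[2]),np.round(f(r.x)*1000,1))
E
```

```text
red [0.6277 0.0521 0.1092] 0.0009 top@z [0.6268 0.0521] side@z [0.6275 0.0497]
cream [ 0.6307 -0.0472  0.1083] 0.0015 top@z [ 0.6306 -0.0473] side@z [ 0.6326 -0.0431]
jar [ 0.5475 -0.0991  0.139 ] 0.004 top@z [ 0.5494 -0.0992] side@z [ 0.5452 -0.1006]
sq [ 0.4594 -0.0518  0.1401] 0.0029 top@z [ 0.4608 -0.0519] side@z [ 0.4579 -0.0518]
tan [0.4555 0.0472 0.1138] 0.0028 top@z [0.4576 0.0472] side@z [0.4553 0.0591]
brown [0.5413 0.0995 0.1135] 0.0003 top@z [0.5417 0.0996] side@z [0.5417 0.1031]
peg [ 0.5043 -0.0002  0.2056] 0.0006 top@z [ 0.5045 -0.0002] side@z [ 0.5039 -0.0009]
knob [ 0.5633 -0.2098  0.1889] 0.0002 top@z [ 0.5637 -0.2103] side@z [ 0.5643 -0.2064]
ptr [ 0.3816 -0.0016  0.0437] 0.0009 top@z [ 0.3819 -0.0015] side@z [ 0.3809 -0.0091]
pan [0.4834 0.339  0.0697] 0.002 top@z [0.4831 0.3408] side@z [0.4857 0.3516]
tri [ 0.5167 -0.0102 -0.1582] -9.065242621448885 [-47.9  15.4 -15.2  21.2   4.9  -4.5  -5.7 -36.   25.5  36.   38.5 -32.1]
plane [ 0.5169 -0.0087 -0.1636] -9.374829483984358 [-46.8  17.7 -16.   20.1   4.8  -2.5  -5.9 -34.2  25.3  31.7  38.6 -32.8]
```

```bash
cat >> util.py <<'E'
C=np.array([.544,0.]);PTR=180.5;LEV=np.degrees(np.arctan2(-.2098-C[1],.5635-C[0]))%360
def pol(r,a,z): a=np.radians(a);return np.array([C[0]+r*np.cos(a),C[1]+r*np.sin(a),z])
def proj(n,P):
    c=calibration(n);q=np.array(c["camera_matrix"])@np.array(c["attitude"]).T@(np.atleast_2d(P)-c["origin"]).T
    return (q[:2]/q[2]).T
def gapphase(img):
    g=cv2.cvtColor(img,cv2.COLOR_RGB2GRAY).astype(np.float32);A=np.arange(0,360,.5);s=0
    for r in(.129,.132,.135):
        uv=proj("top",[pol(r,a,.068) for a in A]).astype(np.float32)
        s=s+cv2.remap(g,uv[None,:,0],uv[None,:,1],1)[0]
    f=np.sum((s-s.mean())*np.exp(-1j*np.radians(24*A)))
    return (-np.degrees(np.angle(f))/24+7.5)%15,abs(f)/np.abs(s-s.mean()).sum()
def R(yaw): # tool down, jaw (y) axis at angle yaw deg
    a=np.radians(yaw);y=np.array([np.cos(a),np.sin(a),0]);z=np.array([0,0,-1.]);return np.c_[np.cross(y,z),y,z]
E
python3 - <<'E'
from util import *
np.set_printoptions(precision=4,suppress=True)
img=cv2.imread('pics/top0.png')[:,:,::-1].copy()
print("gaps",gapphase(img),"lever",LEV,LEV%15)
X=[(.6277,.0521,1),(.6307,-.0472,0),(.5475,-.0991,-1),(.4594,-.0518,-2),(.4555,.0472,-3),(.5413,.0995,-4)]
X=np.array(X);off=X[:,2]*np.pi/3
f=lambda v:(np.c_[v[0]+.1*np.cos(v[2]+off),v[1]+.1*np.sin(v[2]+off)]-X[:,:2]).ravel()
r=least_squares(f,[.54,0,-.5]);print(r.x[:2],"jar ang",np.degrees(r.x[2])-60+360,np.round(f(r.x)*1e3,1))
for n in("top","side"):
    d=np.load(f"pics/{n}_d0.npy");v,u=np.mgrid[:480,:640];c=calibration(n)
    P=(np.stack([u,v,np.ones_like(u)],-1)@np.linalg.inv(c["camera_matrix"]).T*d[...,None])@np.array(c["attitude"]).T+c["origin"]
    m=(P[...,2]>.057)&(P[...,2]<.068)&(np.hypot(P[...,0]-.483,P[...,1]-.339)<.09)&(d>0)
    q=P[m];(cx,cy),rr=cv2.minEnclosingCircle(q[:,:2].astype(np.float32));print(n,"pan",cx,cy,rr,np.median(q[:,2]),m.sum(),q.mean(0))
for p,y in((pol(.04,181,.25),90),(pol(.04,181,.25),-90),(pol(.04,90,.25),0),(pol(.04,90,.25),180),(pol(.25,LEV,.25),0),(pol(.25,LEV,.25),180),([.444,0,.25],90),([.444,0,.25],-90),([.483,.339,.25],90),([.483,.339,.25],-90)):
    print(y,planner.inverse_kinematics(p,R(y)))
E
```

```text
gaps (np.float64(12.48136638313218), np.float64(0.6446278839354158)) lever 275.31013801168376 5.310138011683762
[0.5437 0.0001] jar ang 271.72031488991354 [ 1.   0.6  1.  -0.1 -0.8 -0.7 -0.8 -0.7  0.1  0.3 -0.6  0.6]
top pan 0.47986844182014465 0.3396533727645874 0.08750607073307037 0.06287117178788981 1532 [0.4843 0.3441 0.0628]
side pan 0.47548389434814453 0.343443900346756 0.0673912912607193 0.06274741160388753 691 [0.483  0.3398 0.0628]
90 [ 0.389   0.0447 -0.2812  0.     -1.2448 -1.9598]
-90 [ 0.389   0.0447 -0.2812  0.     -1.2448  1.1818]
0 [ 0.4327  0.1171 -0.2009  0.     -1.2528  2.7089]
180 [ 0.4327  0.1171 -0.2009  0.     -1.2528 -0.4327]
0 None
180 [-0.0988  0.2423 -0.0453  0.     -1.2832  0.0988]
90 [ 0.4467 -0.0648 -0.3893  0.     -1.2463 -2.0175]
-90 [ 0.4467 -0.0648 -0.3893  0.     -1.2463  1.1241]
90 [ 0.943   0.1931 -0.1089  0.     -1.2688 -2.5138]
-90 [ 0.943   0.1931 -0.1089  0.     -1.2688  0.6278]
```

Run:
```python
from util import *
np.set_printoptions(precision=3,suppress=True)
rep=lambda s:print(s,round(readout.current_clock(),2),readout.current_ee_pos(),readout.current_ft_force(),round(readout.current_gripper_width(),3),flush=True)
a0=180.8;Rz=lambda a:R(a+90)
p,_=tri(T(300,308),S(250,15))
ctrl.move_straight([.29,.58,.28],feed=.25)
ctrl.move_pose(pol(.04,a0,.25),Rz(a0))
ctrl.move_straight(pol(.04,a0,.178),feed=.12);jaws.close();rep("grip")
for a in np.linspace(a0,a0-97.2,8)[1:]:
    s=ctrl.move_straight(pol(.04,a,.178),Rz(a),feed=.05,stop_force=45)
    rep(round(a,1))
    if s:print("stopped");break
img,_=read_camera("top");cv2.imwrite("pics/t1.png",img[:,:,::-1]);print(gapphase(img))
```

```text
grip 4.75 [ 0.504 -0.001  0.178] [ 0.533 -3.005 -0.418] 0.132
166.9 5.14 [0.505 0.01  0.178] [0.13  3.04  0.231] 0.134
153.0 5.53 [0.509 0.019 0.178] [ 1.759  1.573 -1.185] 0.134
139.1 5.92 [0.514 0.026 0.178] [ 2.442  0.599 -2.526] 0.135
125.3 6.32 [0.521 0.033 0.178] [ 3.99  -0.16  -2.823] 0.136
111.4 6.71 [0.53  0.037 0.178] [ 4.572 -3.895 -2.013] 0.133
97.5 7.1 [0.539 0.039 0.178] [ 2.796 -4.71  -1.107] 0.134
83.6 7.49 [0.548 0.039 0.178] [ 2.18  -5.468 -0.275] 0.134
(np.float64(2.56075997709796), np.float64(0.35770595292986507))
```

Run:
```python
from util import *
np.set_printoptions(precision=3,suppress=True)
rep=lambda s:print(s,round(readout.current_clock(),2),readout.current_ee_pos(),readout.current_ft_force(),round(readout.current_gripper_width(),3),flush=True)
jaws.release();p=readout.current_ee_pos();ctrl.move_straight([p[0],p[1],.26],feed=.2)
ctrl.move_pose(pol(.262,LEV,.26),R(LEV-90));jaws.close()
ctrl.move_straight(pol(.262,LEV,.182),feed=.15);rep("down")
print(ctrl.move_straight(pol(.182,LEV,.182),feed=.08,stop_force=20));rep("pushed")
ctrl.move_straight(pol(.25,LEV,.20),feed=.2);ctrl.move_straight(pol(.25,LEV,.27),feed=.2)
ctrl.move_pose([.50,-.30,.32],R(185))
ims=[]
for n in("top","side"):
    img,_=read_camera(n);ims.append(img)
print(gapphase(ims[0]))
a=cv2.resize(ims[0][180:315,270:450],(400,300),interpolation=2);b=cv2.resize(ims[1][235:375,245:395],(400,373),interpolation=2)[:300]
cv2.imwrite("pics/c2.png",np.hstack([a,b])[:,:,::-1]);rep("")
```

```text
down 12.65 [ 0.569 -0.261  0.183] [0.745 0.068 0.638] 0.007
False
pushed 13.8 [ 0.561 -0.181  0.182] [0.067 0.271 0.338] 0.005
(np.float64(2.841688916817718), np.float64(0.4424597212575568))
 15.38 [ 0.5   -0.299  0.319] [-0.631  0.194 -1.174] 0.006
```

View pics/c2.png

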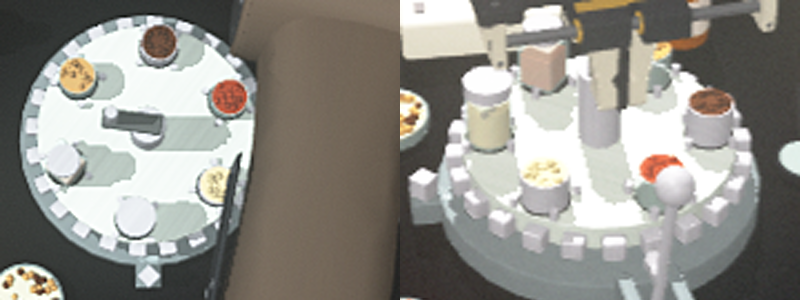

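Run:
```python
from util import *
np.set_printoptions(precision=3,suppress=True)
for l in(-.2,0,.12,.35):
    P=pol(.175-.18*np.sin(l),LEV,.01+.18*np.cos(l));print(l,P,proj("side",P),proj("top",P))
ctrl.set_joints([.9,.0,-.3,0,-1.25,0.5])
for n in("top","side"):
    img,_=read_camera(n);cv2.imwrite(f"pics/{n}3.png",img[:,:,::-1])
    if n=="top":print(gapphase(img));a=img
    else:b=img
a=cv2.resize(a[180:315,270:450],(400,300),interpolation=2);b=cv2.resize(b[255:375,270:430],(400,300),interpolation=2)
cv2.imwrite("pics/c3.png",np.hstack([a,b])[:,:,::-1]);print(readout.current_clock(),readout.current_ee_pos())
```

```text
-0.2 [ 0.564 -0.21   0.186] [[347.968 305.309]] [[426.282 224.676]]
0 [ 0.56  -0.174  0.19 ] [[342.774 293.173]] [[411.326 225.875]]
0.12 [ 0.558 -0.153  0.189] [[339.703 287.405]] [[402.063 226.831]]
0.35 [ 0.554 -0.113  0.179] [[334.133 279.733]] [[384.509 229.078]]
(np.float64(3.0171079023518983), np.float64(0.6309435989198127))
17.425 [0.431 0.234 0.262]
```

View pics/c3.png

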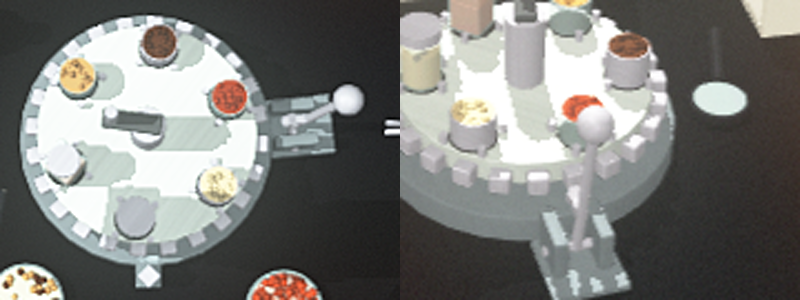

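Run:
```python
from util import *
np.set_printoptions(precision=3,suppress=True)
ctrl.move_pose(pol(.255,LEV,.26),R(LEV-90))
ctrl.move_straight(pol(.255,LEV,.174),feed=.2);print(readout.current_gripper_width())
for r in(.235,.225,.215,.205,.195,.185,.175):
    s=ctrl.move_straight(pol(r,LEV,.174),feed=.08,stop_force=10);print(r,s,readout.current_ft_force(),readout.current_ee_pos(),flush=True)
    if s:break
ims=[]
for n in("top","side"):
    img,_=read_camera(n);ims.append(img)
a=cv2.resize(ims[0][180:315,270:450],(400,300),interpolation=2);b=cv2.resize(ims[1][225:375,250:450],(400,300),interpolation=2)
cv2.imwrite("pics/c4.png",np.hstack([a,b])[:,:,::-1]);print(readout.current_clock())
```

```text
0.006419395635055088
0.235 False [ 0.561 -0.477  0.612] [ 0.566 -0.233  0.175]
0.225 False [-0.83  -1.6    4.838] [ 0.565 -0.224  0.175]
0.215 True [-0.226 -0.734  1.196] [ 0.565 -0.215  0.176]
20.8333
```

View pics/c4.png

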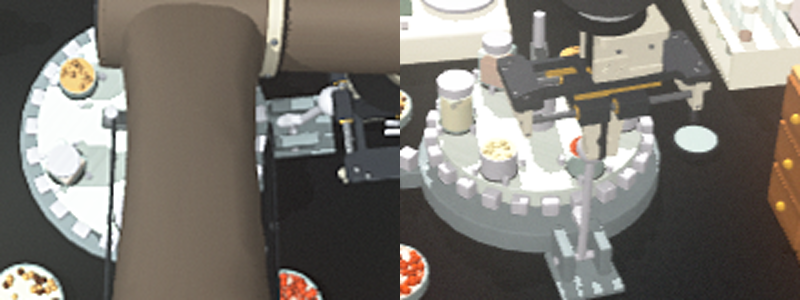

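Run:
```python
from util import *
np.set_printoptions(precision=3,suppress=True)
img,d=read_camera("side");print(proj("side",[[.565,-.215,.164],[.565,-.215,.19],[.561,-.19,.188]]))
o,_=ray("side",(0,0))
for u in(341,344,347,350,353):
    print(u,[ (v,)+tuple(np.round(o+ray("side",(u,v))[1]*d[v,u],3)) for v in range(280,322,5)])
cv2.imwrite("pics/c5.png",cv2.resize(img[250:340,300:400],(666,600),interpolation=2)[:,:,::-1]);print(readout.current_clock(),readout.current_tool_rot(),readout.current_ft_force())
```

```text
[[348.802 315.245]
 [349.31  305.499]
 [344.722 298.663]]
341 [(280, np.float64(0.536), np.float64(-0.254), np.float64(0.289)), (285, np.float64(0.537), np.float64(-0.255), np.float64(0.277)), (290, np.float64(0.545), np.float64(-0.22), np.float64(0.236)), (295, np.float64(0.548), np.float64(-0.21), np.float64(0.216)), (300, np.float64(0.547), np.float64(-0.215), np.float64(0.206)), (305, np.float64(0.55), np.float64(-0.204), np.float64(0.184)), (310, np.float64(0.573), np.float64(-0.111), np.float64(0.089)), (315, np.float64(0.57), np.float64(-0.124), np.float64(0.086)), (320, np.float64(0.556), np.float64(-0.186), np.float64(0.127))]
344 [(280, np.float64(0.542), np.float64(-0.253), np.float64(0.287)), (285, np.float64(0.543), np.float64(-0.252), np.float64(0.274)), (290, np.float64(0.55), np.float64(-0.227), np.float64(0.241)), (295, np.float64(0.55), np.float64(-0.228), np.float64(0.23)), (300, np.float64(0.551), np.float64(-0.225), np.float64(0.214)), (305, np.float64(0.557), np.float64(-0.203), np.float64(0.182)), (310, np.float64(0.56), np.float64(-0.193), np.float64(0.16)), (
[... 1294 characters left out ...]
(0.068))]
353 [(280, np.float64(0.559), np.float64(-0.254), np.float64(0.286)), (285, np.float64(0.56), np.float64(-0.255), np.float64(0.274)), (290, np.float64(0.568), np.float64(-0.224), np.float64(0.237)), (295, np.float64(0.571), np.float64(-0.218), np.float64(0.219)), (300, np.float64(0.569), np.float64(-0.226), np.float64(0.213)), (305, np.float64(0.607), np.float64(-0.086), np.float64(0.078)), (310, np.float64(0.603), np.float64(-0.103), np.float64(0.077)), (315, np.float64(0.603), np.float64(-0.106), np.float64(0.065)), (320, np.float64(0.6), np.float64(-0.121), np.float64(0.063))]
20.8833 [[ 0.093 -0.996  0.002]
 [-0.996 -0.093 -0.003]
 [ 0.003 -0.001 -1.   ]] [-0.077 -0.654  3.221]
```

View pics/c5.png

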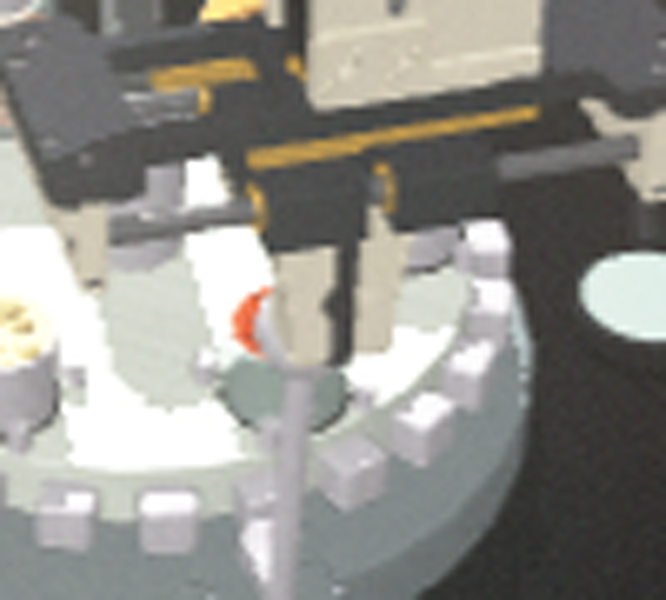

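The fingertips show at about z 0.19 to 0.20 in the side view, though the readout implies 0.165. That explains why the first push passed over the ball. I'll measure this tip offset with the tool clear of the lever.

Run:
```python
from util import *
np.set_printoptions(precision=3,suppress=True)
ctrl.move_straight(pol(.255,LEV,.20),feed=.2)
def tip():
    img,d=read_camera("side");c=calibration("side");v,u=np.mgrid[:480,:640]
    P=(np.stack([u,v,np.ones_like(u)],-1)@np.linalg.inv(c["camera_matrix"]).T*d[...,None])@np.array(c["attitude"]).T+c["origin"]
    t=readout.current_ee_pos();m=(d>0)&(abs(P[...,0]-t[0])<.022)&(abs(P[...,1]-t[1])<.02)&(P[...,2]>.1)
    z=np.sort(P[m][:,2]);print(t,"n",m.sum(),"low z",z[:12],"y",np.median(P[m][:,1]));return img
img=tip();cv2.imwrite("pics/s6.png",img[:,:,::-1])
ctrl.move_straight(pol(.255,LEV,.14),feed=.2);tip();print(readout.current_clock())
```

```text
[ 0.567 -0.254  0.199] n 876 low z [0.225 0.225 0.226 0.227 0.227 0.227 0.227 0.227 0.227 0.227 0.228 0.228] y -0.2619298596654758
[ 0.568 -0.254  0.141] n 854 low z [0.162 0.163 0.165 0.166 0.166 0.166 0.167 0.167 0.168 0.168 0.168 0.168] y -0.26139270276189147
21.8083
```

Both heights show the tips about 24 mm above the reported TCP, so I lower all commands by 35 mm from the stated geometry. Now I push again.

```bash
cat >> util.py <<'E'
D=.024 # measured: tip height minus reported TCP z
def rep(s):print(s,round(readout.current_clock(),2),readout.current_ee_pos().round(3) if hasattr(readout.current_ee_pos(),'round') else readout.current_ee_pos(),np.round(readout.current_ft_force(),2),round(readout.current_gripper_width(),3),flush=True)
def gripz(tip):return tip-D
E
python3 - <<'E'
from util import *
z=gripz(.175);ctrl.move_straight(pol(.25,LEV,z),feed=.1)
for r in(.225,.215,.205,.195,.185,.178):
    s=ctrl.move_straight(pol(r,LEV,z),feed=.08,stop_force=12);rep((r,s))
    if s:break
ctrl.move_straight(pol(.25,LEV,z),feed=.25);ctrl.move_straight(pol(.25,LEV,.26),feed=.3)
jaws.release();a=81.5
ctrl.move_pose(pol(.04,a,.24),R(a+90))
img,_=read_camera("side");img2,_=read_camera("top");print(gapphase(img2))
cv2.imwrite("pics/s7.png",img[:,:,::-1]);cv2.imwrite("pics/t7.png",img2[:,:,::-1])
cv2.imwrite("pics/c7.png",cv2.resize(img[225:375,250:450],(800,600),interpolation=2)[:,:,::-1])
rep("")
E
```

```text
(0.225, False) 22.53 [ 0.565 -0.223  0.151] [-0.06  0.96  0.23] 0.004
(0.215, False) 22.81 [ 0.564 -0.214  0.151] [ 1.38 -0.31  0.57] 0.004
(0.205, False) 23.08 [ 0.563 -0.204  0.151] [-0.06 -0.38 -0.37] 0.003
(0.195, False) 23.36 [ 0.562 -0.194  0.151] [0.4  0.26 0.2 ] 0.01
(0.185, False) 23.63 [ 0.561 -0.184  0.151] [-0.74  0.46 -0.03] 0.006
(0.178, False) 23.88 [ 0.56  -0.177  0.151] [ 1.08 -0.17  1.36] 0.006
(np.float64(2.7015381076187914), np.float64(0.3962968942438439))
 27.5 [0.55  0.039 0.24 ] [-0.12 -0.24 -0.23] 0.997
```

View pics/c7.png

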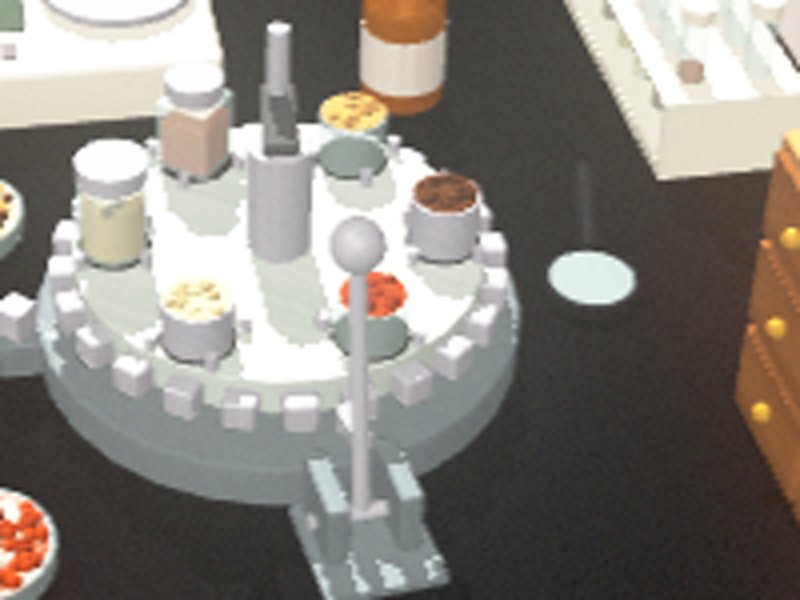

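The ball at full-image pixel (339.5,286) matches a lean of 0.12, so the tooth is resting on a rim tooth. I grip the peg and rock.

Run:
```python
from util import *
print("peg",plane("side",(320,231.2),.206))
a=81.3;z=gripz(.172)
print(ctrl.move_straight(pol(.04,a,z),R(a+90),feed=.12,stop_force=15));jaws.close();rep("grip")
for b in(82.5,83.5,84.5,85.5,86.5,87.5):
    s=ctrl.move_straight(pol(.04,b,z),R(b+90),feed=.02,stop_force=18);f=np.array(readout.current_ft_force())
    ft=f@np.array([-np.sin(np.radians(b)),np.cos(np.radians(b)),0]);print("tangential",ft.round(2));rep((b,s))
    if s or abs(ft)>14:break
img,_=read_camera("side");g=cv2.resize(img[265:325,310:370],(600,600),interpolation=2);cv2.imwrite("pics/c8.png",g[:,:,::-1]);cv2.imwrite("pics/s8.png",img[:,:,::-1])
```

```text
peg [0.55082423 0.04259923 0.206     ]
False
grip 29.57 [0.549 0.04  0.148] [-5.5   2.19  3.56] 0.154
tangential 3.8
(82.5, False) 29.82 [0.549 0.04  0.148] [-3.71  0.9   0.68] 0.153
tangential 3.46
(83.5, False) 30.07 [0.548 0.04  0.148] [-3.39  0.73  0.17] 0.154
tangential 3.58
(84.5, False) 30.32 [0.547 0.04  0.148] [-3.45  1.61  0.2 ] 0.152
tangential 2.52
(85.5, False) 30.57 [0.547 0.04  0.148] [-2.41  1.6  -1.74] 0.153
tangential 1.48
(86.5, False) 30.82 [0.546 0.04  0.148] [-1.38  1.68 -3.34] 0.153
tangential -4.85
(87.5, False) 31.07 [0.546 0.04  0.148] [ 4.83 -0.65 -7.79] 0.151
```

View pics/c8.png

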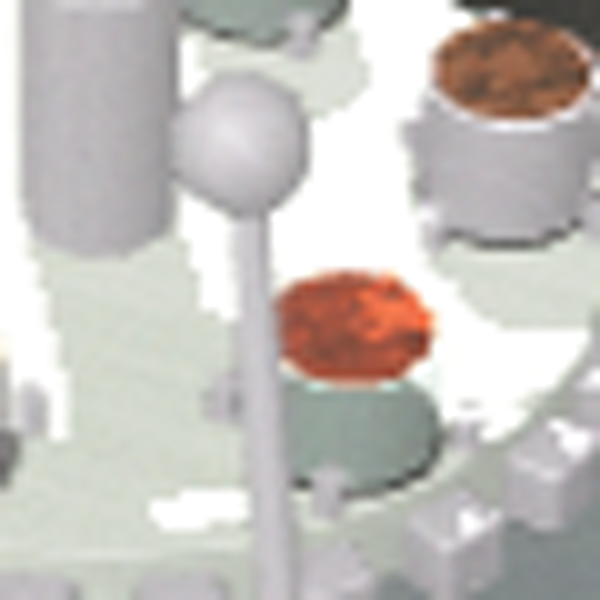

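The ball at (334.1,279.3) matches the in-mesh prediction of (334.1,279.7), so the lever is home. I release the peg, locate the jar and grasp it.

Run:
```python
from util import *
z=gripz(.172);b=86.5
ctrl.move_straight(pol(.04,b,z),R(b+90),feed=.03);ctrl.hold(.2);rep("relax");jaws.release()
ctrl.move_straight(pol(.04,b,.25),feed=.2)
img,d=read_camera("side");cv2.imwrite("pics/s9.png",img[:,:,::-1]);c=calibration("side");v,u=np.mgrid[:480,:640]
P=(np.stack([u,v,np.ones_like(u)],-1)@np.linalg.inv(c["camera_matrix"]).T*d[...,None])@np.array(c["attitude"]).T+c["origin"]
near=np.hypot(P[...,0]-.444,P[...,1]-.005)<.04
m=near&(P[...,2]>.134)&(P[...,2]<.146)
q=P[m][:,:2];print(m.sum(),"lid",q.mean(0),(q.min(0)+q.max(0))/2,np.ptp(q,axis=0),np.median(P[m][:,2]))
uv=np.argwhere(m)[:,::-1];print("px",uv.mean(0),plane("side",uv.mean(0),.14));rep("")
```

```text
relax 31.57 [0.546 0.04  0.148] [ 2.28 -0.82 -8.37] 0.156
195 lid [0.44250801 0.00662007] [0.44276763 0.00886336] [0.0432508  0.04534593] 0.14050462979481226
px [277.08205128 266.91794872] [0.44251798 0.00679301 0.14      ]
 33.57 [0.546 0.04  0.249] [ 0.43 -0.38 -0.25] 1.002
```

Run:
```python
from util import *
J=[.4435,.0065];z=gripz(.104)
ctrl.move_pose([*J,.20],R(-90));rep("over")
print(ctrl.move_straight([*J,z],feed=.12,stop_force=10));rep("down")
jaws.close();rep("grip")
ctrl.move_straight([*J,z+.03],feed=.08);rep("up")
ctrl.move_straight([*J,z+.11],feed=.15);rep("lifted")
img,d=read_camera("side");cv2.imwrite("pics/s10.png",img[:,:,::-1])
cv2.imwrite("pics/c10.png",cv2.resize(img[180:330,230:430],(800,600),interpolation=2)[:,:,::-1])
```

```text
over 34.99 [0.444 0.007 0.2  ] [0.16 0.61 1.33] 0.998
False
down 36.14 [0.444 0.007 0.081] [0.58 0.54 0.03] 1.0
grip 36.92 [0.444 0.007 0.08 ] [-0.35  0.2   0.81] 0.496
up 37.44 [0.443 0.007 0.11 ] [ 0.69 -0.05 -2.45] 0.495
lifted 38.12 [0.443 0.006 0.189] [ 0.2  -0.1  -2.67] 0.496
```

View pics/c10.png

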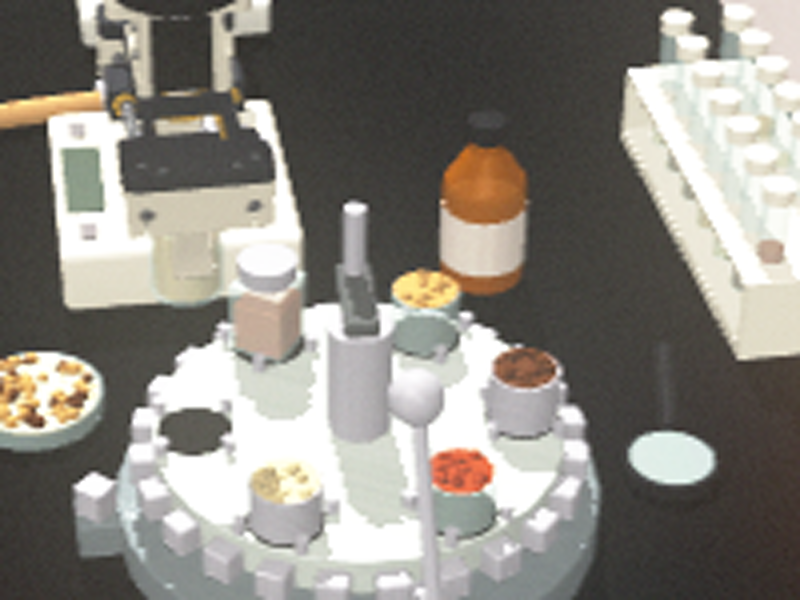

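The jar hangs upright in the jaws over the empty bay, the lever is still in mesh and the other five samples are in place. Next I place it on the pan.

Run:
```python
from util import *
Q=[.483,.340]
ctrl.move_straight([*Q,.19],feed=.25);rep("over")
ctrl.move_straight([*Q,.076],feed=.12);ctrl.hold(.2);rep("near")
print(ctrl.move_straight([*Q,.0645],feed=.02,stop_force=4));rep("set")
jaws.release();rep("open")
ctrl.move_straight([*Q,.20],feed=.2)
ctrl.move_pose([.30,.56,.28],R(-90));rep("away")
im=[]
for n in("top","side"):
    img,d=read_camera(n);im.append(img);c=calibration(n);v,u=np.mgrid[:480,:640]
    P=(np.stack([u,v,np.ones_like(u)],-1)@np.linalg.inv(c["camera_matrix"]).T*d[...,None])@np.array(c["attitude"]).T+c["origin"]
    m=(np.hypot(P[...,0]-Q[0],P[...,1]-Q[1])<.07)&(P[...,2]>.12)&(P[...,2]<.134)
    q=P[m];print(n,m.sum(),"lid",q.mean(0),(q.min(0)+q.max(0))/2)
a=cv2.resize(im[0][170:325,150:450],(800,413));b=cv2.resize(im[1][190:370,220:400],(500,500))
w=np.zeros((600,800,3),np.uint8);w[:300,:580]=cv2.resize(a,(580,300));w[300:,:300]=cv2.resize(b,(300,300));w[300:,300:]=cv2.resize(im[1][190:305,220:412],(500,300))
cv2.imwrite("pics/c11.png",w[:,:,::-1])
```

```text
over 39.67 [0.483 0.339 0.19 ] [-0.53  0.46 -1.69] 0.5
near 40.97 [0.483 0.34  0.077] [ 0.14  0.11 -2.34] 0.497
True
set 41.44 [0.483 0.34  0.067] [-0.96 -0.08  5.01] 0.5
open 42.34 [0.482 0.34  0.066] [-0.84 -0.17  0.63] 1.0
away 44.3 [0.301 0.559 0.279] [-0.27  0.36  0.31] 1.0
top 253 lid [0.48395372 0.34019422 0.12784023] [0.48377439 0.34010814 0.12700878]
side 132 lid [0.48214114 0.33604829 0.12657623] [0.48183145 0.34049493 0.12688098]
```

View pics/c11.png

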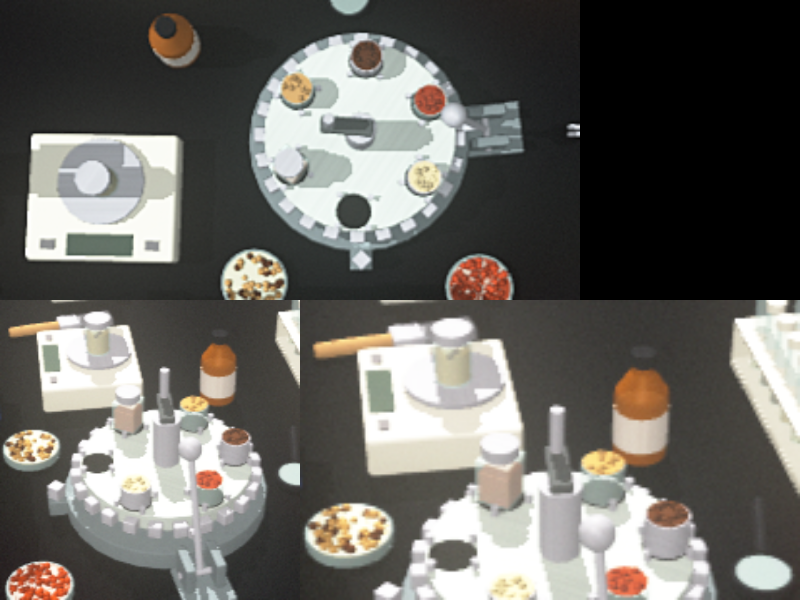

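```bash
python3 -c "
from rig import *
order.job_done();print(readout.current_clock())"
```

```text
the job is handed in; nothing more can be done
the job is handed in; nothing more can be done
```

The job is handed in, and my last pictures agree with everything asked. I cranked the carousel about 97°, threw the lever, rocked it by the crank peg until the tooth dropped in, then set the jar on the pan. The clock read 44.3 s at the last check before handing in (limit 72 s).

**Last checks**
- **Jar:** it stands upright, with its axis within about 5 mm of the pan centre. The lid top is at 127 mm, as it should be on the pan.
- **Lever:** when meshed, the ball was within half a pixel of where a 0.35 rad lean puts it. It looked unchanged in the final picture.
- **Carousel:** the empty bay faces the pointer, about 4° off exact. The other five samples are upright in their bays.
- **Bench:** the bystanders visible in the last picture look untouched, and the arm is clear of everything. I did not re-measure the bystanders.

**What disagreed**
- **Tool height:** the fingertips stood about 24 mm above the reported TCP, where the given geometry puts them 11 mm below it. Because of this the first lever push passed over the ball and the second rode up on it. I measured the offset with the side camera and corrected for it in all later moves.
- **First crank turn:** the same error made the first peg grip shallow, and that turn overshot by about 2°. The rocking took this up.

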